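# Sort the wrench sockets into the rack by size

### The arm

A 6-joint arm with a two-finger parallel gripper is mounted at the origin on the work surface. World frame = base frame: x ahead of the robot, y to its left, z up, the work surface at z = 0. Lengths are in m, angles in rad, forces in N, time in s.
With the tool pointing down it reaches from about 0.35 to 0.775 m from the base axis. Payload 7.3 kg.
Tool frame: the origin (TCP) lies between the finger pads; the fingertips stand 25 mm ahead of it and the grasp point (between the pads) lies 6 mm ahead of it; y points along the fingers, z is the direction in which the jaws open and shut, and the axes are right-handed (so a half turn about y gives the same grasp; the last joint's range is limited). The gripper opens to 92 mm and grips with 3 to 60 N. Pads are 19 mm wide; open, the fingers measure 130 mm over their backs; the gripper's body (75 mm by 190 mm) begins 47 mm behind the grasp point.
Start: joints at [-0.146, 0.342, 1.524, -0, 1.275, -0.146], TCP at [0.525, 0, 0.252] pointing down, gripper open.
Joint ranges: [-2.53, 2.53], [-0.77, 2.02], [0.04, 2.7], [-1, 4.14], [0.28, 2.66], [-3.11, 3.11]. Speed limits (rad/s): [2.57, 2.57, 3.14, 3.14, 3.14, 3.14].

### API

Orientations are given as [roll, pitch, yaw] about the fixed x, y, z axes, in that order (R = Rz(yaw) Ry(pitch) Rx(roll)).
In Python, from cell import sensors, read_camera, hand_in gives the robot as it stands. The module is installed in compiled form; this text tells all that it offers.
- The arm moves only by the tool send_rows, never from a script. Its argument "motion" is a list that holds one entry, the list of rows, each a list of 4 numbers: the shift along the tool's x, y, z in m, then the turn about the tool's y in degrees. In form: [[[tx, ty, tz, twist], ...]]. A call has 1 to 8 rows; each row is the pose to reach, as a shift and turn from the pose measured when the call began, along the tool's axes at that moment; what a row does not reach only later rows make up. A row lasts 1/10 s, in which the tool goes at most 50 mm and 8.59 degrees, less where a joint would pass 70% of its speed; a pose out of reach is approached as far as the arm can. A call with a gripper value outside its range is refused whole. "gripper" is the opening, from 0 (shut) to 1 (fully open), set as the call begins (left out, the last holds). The fingers move at their own pace and stop on an object; "grip_force" is the grip in N (left out, the last holds). Time passes only in rows, so rows that repeat a pose let the fingers close. It gives the time, the measured TCP pose, the force and the opening at its end, in the units of the state.
- sensors.observe(): the state, without advancing time (a new reading comes with each control period).
- read_camera(name): name is "scene" or "side" or "wrist"; returns a dict with "frame" (480x640x3 uint8, red, green, blue), "fx", "fy", "cx", "cy" (pixels), "extrinsics" (4x4, takes a point from world to camera coordinates). Camera axes: x right, y up, looking along -z (the intrinsics and any distortion apply to the point x, -y, -z); pixel columns grow to the right and rows downward; lengths in m; the calibration is good to about 2 mm. A picture is of the moment at which its call begins. There is no depth.
- hand_in(): hands the job in, once; it reports no verdict.
The state is a dict: "time": time; "qpos": joint angles; "qvel": joint speeds; "joint_efforts": joint torques, N m; "tool_pos": TCP position; "tool_rot": TCP orientation; "contact_force": force on the tool from outside, world axes, zero at the start; "torque": the same for the moment, N m; "opening": finger opening in m.
Only numpy, scipy, OpenCV 4.12 (cv2) and the standard library are available. Lean on these libraries where they do the work, as an engineer would, in place of code of your own. Each camera call takes 0.05 s, during which the arm holds its last target.

### The job

Move the four steel sockets from the black tray into the grey socket rack, one to each compartment, in order of size: the largest in the compartment next to the rack's carrying handle, then down to the smallest at the far end. Set each one down rather than dropping it, and leave them all standing upright and flat on the compartment floors.

Things in the scene. Friction and masses are not known exactly. Their poses are not given: they have to be found in the camera images.
- socket_50: the largest of four plain steel wrench sockets: an upright round cylinder 50 mm in outer diameter and 68 mm tall, with a hexagonal mouth on top; origin at the centre of its underside, z up along its axis. It starts standing upright in one of the four compartments (pitch 72 mm, in a straight row, order random) of a fixed black tray, whose floor is 6 mm and whose rims are 16 mm above the table. Weighs at most 0.6 kg.
- socket_42: the second largest of four plain steel wrench sockets: an upright round cylinder 42 mm in outer diameter and 64 mm tall, with a hexagonal mouth on top; origin at the centre of its underside, z up along its axis. It starts standing upright in one of the four compartments (pitch 72 mm, in a straight row, order random) of a fixed black tray, whose floor is 6 mm and whose rims are 16 mm above the table. Weighs at most 0.6 kg.
- socket_34: the second smallest of four plain steel wrench sockets: an upright round cylinder 34 mm in outer diameter and 60 mm tall, with a hexagonal mouth on top; origin at the centre of its underside, z up along its axis. It starts standing upright in one of the four compartments (pitch 72 mm, in a straight row, order random) of a fixed black tray, whose floor is 6 mm and whose rims are 16 mm above the table. Weighs at most 0.6 kg.
- socket_26: the smallest of four plain steel wrench sockets: an upright round cylinder 26 mm in outer diameter and 56 mm tall, with a hexagonal mouth on top; origin at the centre of its underside, z up along its axis. It starts standing upright in one of the four compartments (pitch 72 mm, in a straight row, order random) of a fixed black tray, whose floor is 6 mm and whose rims are 16 mm above the table. Weighs at most 0.6 kg.
- pocket_1: fixed compartment 1 of the grey socket rack, at one end of the row; all four are alike: square, open on top, 72 mm outside, 68 mm inside, floor 4 mm above its origin and rim 12 mm above its origin; origin at the centre of its underside (8 mm above the table), z up, y along the row from compartment 1 towards 4, neighbours 72 mm apart
- pocket_2: fixed compartment 2 of the grey socket rack, at a place inside the row, between compartments 1 and 3; all four are alike: square, open on top, 72 mm outside, 68 mm inside, floor 4 mm above its origin and rim 12 mm above its origin; origin at the centre of its underside (8 mm above the table), z up, y along the row from compartment 1 towards 4, neighbours 72 mm apart
- pocket_3: fixed compartment 3 of the grey socket rack, at a place inside the row, between compartments 2 and 4; all four are alike: square, open on top, 72 mm outside, 68 mm inside, floor 4 mm above its origin and rim 12 mm above its origin; origin at the centre of its underside (8 mm above the table), z up, y along the row from compartment 1 towards 4, neighbours 72 mm apart
- pocket_4: fixed compartment 4 of the grey socket rack, at the other end of the row; all four are alike: square, open on top, 72 mm outside, 68 mm inside, floor 4 mm above its origin and rim 12 mm above its origin; origin at the centre of its underside (8 mm above the table), z up, y along the row from compartment 1 towards 4, neighbours 72 mm apart
- handle: fixed carrying handle of the rack: a steel bow 70 mm wide (across the row) and 43 mm high on a black foot plate; it stands at one end of the row, beyond either compartment 1 or compartment 4 (62 mm from that compartment's centre); the other end has only a flat bare-metal plate. Origin at the centre of its underside
Mind the look-alikes: they are no part of the job. What is shaped like the socket_34 but green or orange is not meant.

How it is judged:
At the end, for the whole second after the job is handed in: From the handle end, the 50, 42, 34 and 26 mm sockets stand in that order, one per compartment: centre within 33 mm of the compartment's, underside under 7.5 mm above its origin (floor at 4 mm), tilt under 0.12 rad, at rest (under 0.02 m/s) (((horizontal distance between handle and pocket_1 below 0.1 m and horizontal distance between socket_50 and pocket_1 below 0.033 m and z of socket_50 in the frame of pocket_1 between 0 and 0.0075 m and horizontal distance between socket_42 and pocket_2 below 0.033 m and z of socket_42 in the frame of pocket_2 between 0 and 0.0075 m and horizontal distance between socket_34 and pocket_3 below 0.033 m and z of socket_34 in the frame of pocket_3 between 0 and 0.0075 m and horizontal distance between socket_26 and pocket_4 below 0.033 m and z of socket_26 in the frame of pocket_4 between 0 and 0.0075 m) or (horizontal distance between handle and pocket_4 below 0.1 m and horizontal distance between socket_50 and pocket_4 below 0.033 m and z of socket_50 in the frame of pocket_4 between 0 and 0.0075 m and horizontal distance between socket_42 and pocket_3 below 0.033 m and z of socket_42 in the frame of pocket_3 between 0 and 0.0075 m and horizontal distance between socket_34 and pocket_2 below 0.033 m and z of socket_34 in the frame of pocket_2 between 0 and 0.0075 m and horizontal distance between socket_26 and pocket_1 below 0.033 m and z of socket_26 in the frame of pocket_1 between 0 and 0.0075 m)) and angle between each of socket_50, socket_42, socket_34, socket_26's own z axis and vertical below 0.12 rad and linear speed of each of socket_50, socket_42, socket_34, socket_26 below 0.02 m/s); the robot touches nothing.
It fails at once if the 50 mm socket is dropped or thrown (faster than 0.7 m/s, a fall of 25 mm, while the fingers do not touch it) (linear speed of socket_50 above 0.7 m/s and contact force between the fingers and socket_50 below 0.05 N).
It fails at once if the 42 mm socket is dropped or thrown (faster than 0.7 m/s, a fall of 25 mm, while the fingers do not touch it) (linear speed of socket_42 above 0.7 m/s and contact force between the fingers and socket_42 below 0.05 N).
It fails at once if the 34 mm socket is dropped or thrown (faster than 0.7 m/s, a fall of 25 mm, while the fingers do not touch it) (linear speed of socket_34 above 0.7 m/s and contact force between the fingers and socket_34 below 0.05 N).
It fails at once if the 26 mm socket is dropped or thrown (faster than 0.7 m/s, a fall of 25 mm, while the fingers do not touch it) (linear speed of socket_26 above 0.7 m/s and contact force between the fingers and socket_26 below 0.05 N).
It also fails if it takes over 106 s, if anything falls off the work surface, if the arm or the gripper's body presses on something with over 40 N, if the wrist force passes 120 N, or if a joint passes its speed limit or range.

## Working session

There is one attempt and no reset: what is moved stays moved. The work goes in short steps, Python scripts to look and compute and a tool call to move; the robot and the scene stay as the last step left them, time stands still between calls to the robot, and variables do not carry over. Pictures are saved under pics/ and viewed, and the job is handed in when it is done.

Besides the shell and the picture viewer there is one more tool, called as name([rows], argument=value, ...), one row to a line, values as JSON. send_rows: Moves the arm, as the interface text tells. Its arguments: {"type":"object","properties":{"motion":{"type":"array"},"gripper":{"type":"number"},"grip_force":{"type":"number"}},"required":["motion"]}

```bash
mkdir -p pics
python3 - <<'E'
from cell import sensors, read_camera
import cv2,numpy as np
for n in ["scene","side","wrist"]:
    c=read_camera(n); cv2.imwrite(f"pics/{n}0.png",c["frame"][:,:,::-1])
    np.savez(f"pics/{n}0.npz",**c)
    print(n,{k:c[k] for k in c if k not in("frame",)})
print(sensors.observe())
E
```

```text
scene {'fx': 442.17075197543187, 'fy': 442.17075197543187, 'cx': 325.6215154552112, 'cy': 239.55703110702103, 'extrinsics': array([[ 0.29809314,  0.95444533, -0.01321319, -0.17326327],
       [-0.79569357,  0.2561104 ,  0.54888906,  0.43366772],
       [ 0.52726864, -0.15310641,  0.83579077, -1.44244978],
       [ 0.        ,  0.        ,  0.        ,  1.        ]])}
side {'fx': 469.73382402395583, 'fy': 469.73382402395583, 'cx': 310.7182251867773, 'cy': 237.42798225766697, 'extrinsics': array([[ 0.87575619, -0.48219291,  0.02326149, -0.49877096],
       [ 0.27122541,  0.53131562,  0.80258363, -0.17362439],
       [-0.39935933, -0.69655847,  0.59608592, -0.83501343],
       [ 0.        ,  0.        ,  0.        ,  1.        ]])}
wrist {'fx': 332.70809167089595, 'fy': 332.70809167089595, 'cx': 318.684694144411, 'cy': 242.8779237994002, 'extrinsics': array([[ 9.99998206e-01,  5.28795697e-04, -1.81894190e-03,
        -5.24484081e-01],
       [-1.06790824e-03,  9.50480249e-01, -3.10783132e-01,
         3.83671774e-02],
       [ 1.56452757e-03,  3.10784517e-01,  9.50479109e-01,
        -3.92603398e-01],
       [ 0.00000000e+00,  0.00000000e+00,  0.00000000e+00,
         1.00000000e+00]])}
{'time': 0.15, 'qpos': array([-1.46002137e-01,  3.42567532e-01,  1.52474580e+00,  1.65151168e-05,
        1.27543519e+00, -1.46010397e-01]), 'qvel': array([-3.89472939e-04, -2.59850768e-03, -2.40081106e-03,  9.66774875e-05,
       -4.44146070e-05, -3.24353719e-05]), 'joint_efforts': array([ 7.52666965e-04, -4.31470585e+01, -2.44352603e+01,  7.18239485e-02,
        5.38185902e-02, -1.32920518e-04]), 'tool_pos': array([5.24736767e-01, 6.45251277e-05, 2.51220168e-01]), 'tool_rot': array([-1.57193760e+00,  1.83795903e-04, -1.57079299e+00]), 'contact_force': array([-0.31552803, -0.47127024,  0.72791304]), 'torque': array([ 0.01017183, -0.01686249, -0.02539956]), 'opening': 0.09188057676165065}
```

View pics/scene0.png

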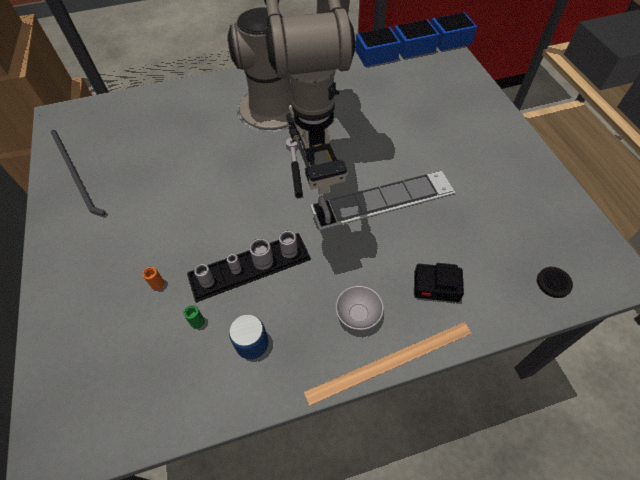

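View pics/side0.png

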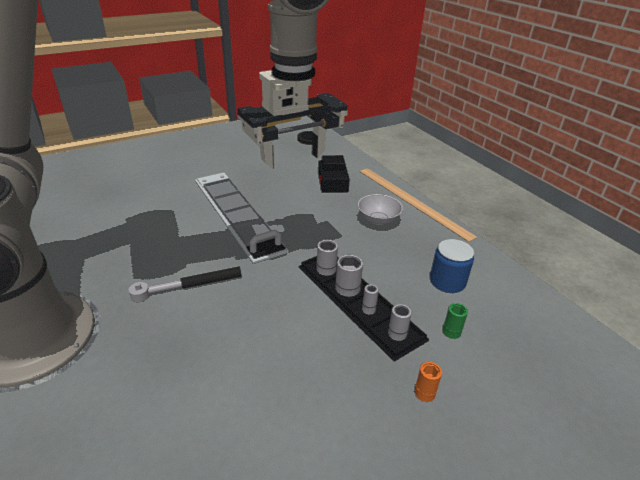

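View pics/wrist0.png

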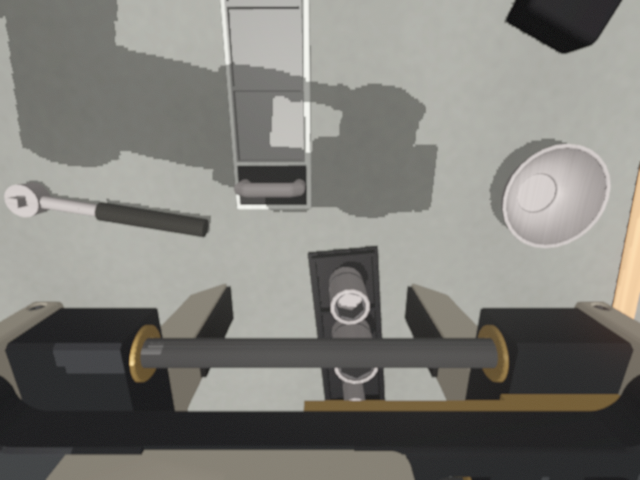

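The tray (scene) shows the sockets at (204,276), (234,264), (261,255) and (288,244). The green (193,317) and orange (153,278) look-alikes stand outside the tray, so they are excluded. The handle is at the rack's near end, around (322,210) in scene. I'll enlarge this area to measure.

Run:
```python
import cv2
a=cv2.imread("pics/scene0.png")[220:310,170:320]; cv2.imwrite("pics/c1.png",cv2.resize(a,None,fx=5,fy=5,interpolation=cv2.INTER_CUBIC))
a=cv2.imread("pics/side0.png")[220:360,290:440]; cv2.imwrite("pics/c2.png",cv2.resize(a,None,fx=4,fy=4,interpolation=cv2.INTER_CUBIC))
a=cv2.imread("pics/scene0.png")[160:240,300:460]; cv2.imwrite("pics/c3.png",cv2.resize(a,None,fx=5,fy=5,interpolation=cv2.INTER_CUBIC))
a=cv2.imread("pics/side0.png")[165:270,185:295]; cv2.imwrite("pics/c4.png",cv2.resize(a,None,fx=5,fy=5,interpolation=cv2.INTER_CUBIC))
```

```text
(no output)
```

View pics/c1.png

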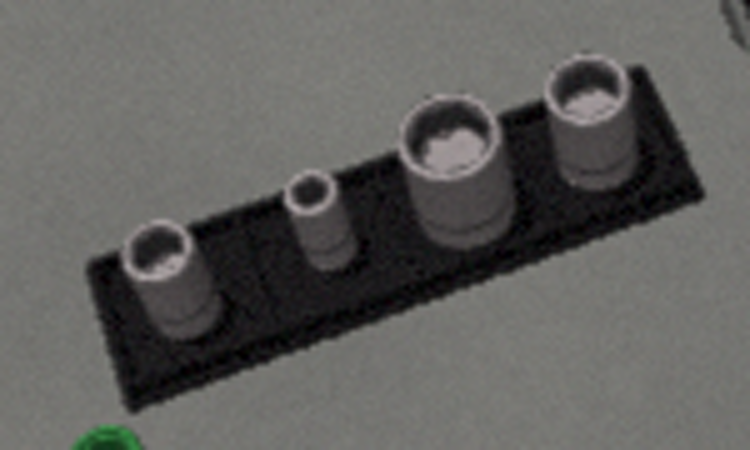

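View pics/c2.png

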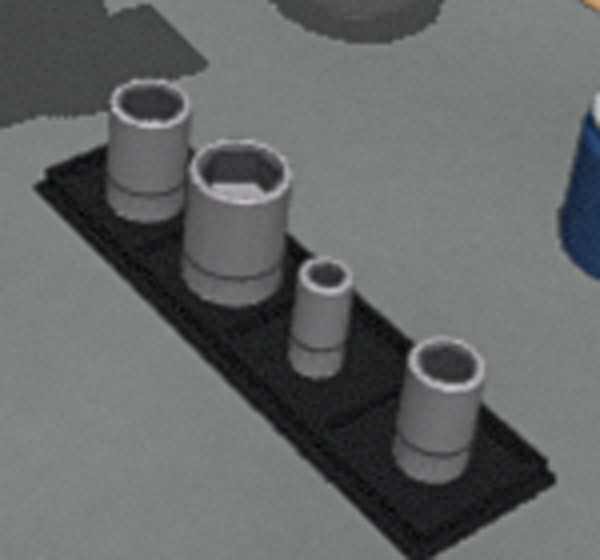

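View pics/c3.png

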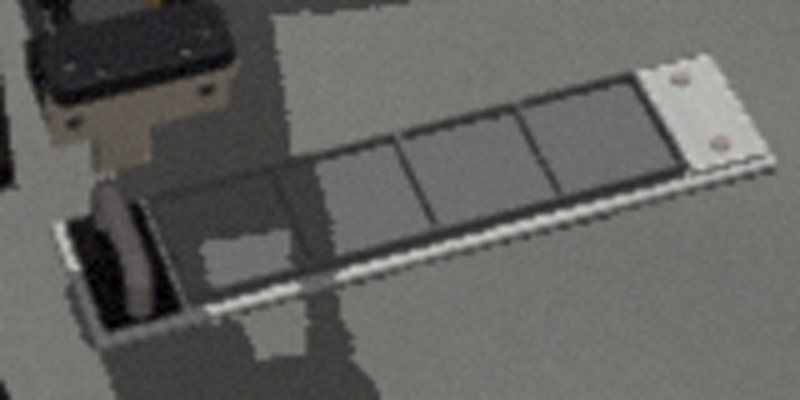

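View pics/c4.png

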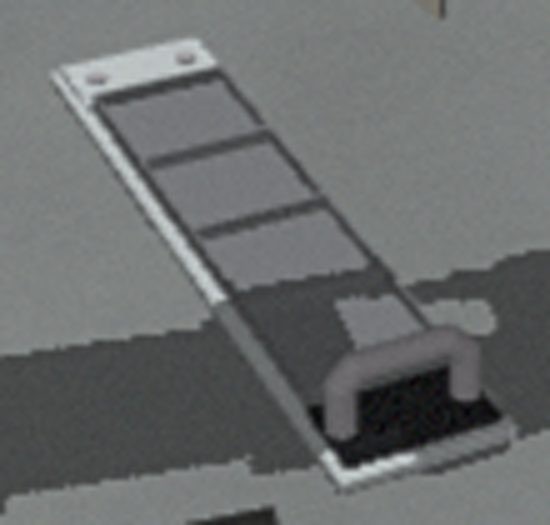

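```bash
cat > h.py <<'E'
import numpy as np
def load(n): return dict(np.load(f"pics/{n}.npz"))
def ray(c,u,v):
    E=c["extrinsics"];R=E[:3,:3];t=E[:3,3]
    d=R.T@np.array([(u-c["cx"])/c["fx"],-(v-c["cy"])/c["fy"],-1.]);return -R.T@t,d
def atz(c,u,v,z):
    o,d=ray(c,u,v);return o+d*(z-o[2])/d[2]
def proj(c,p):
    q=c["extrinsics"][:3,:3]@np.array(p)+c["extrinsics"][:3,3]
    return np.array([c["cx"]-c["fx"]*q[0]/q[2],c["cy"]+c["fy"]*q[1]/q[2]])
def tri(a,b):
    (o1,d1),(o2,d2)=a,b;d1/=np.linalg.norm(d1);d2/=np.linalg.norm(d2)
    s=np.linalg.lstsq(np.c_[d1,-d2],o2-o1,rcond=None)[0]
    p,q=o1+s[0]*d1,o2+s[1]*d2;return (p+q)/2,np.linalg.norm(p-q)
E
python3 - <<'E'
from h import *
np.set_printoptions(precision=4,suppress=True)
S=load("scene0");D=load("side0")
f=lambda u,v,k,ox,oy:((u+.5)/k-.5+ox,(v+.5)/k-.5+oy)
s={34:(158,250),26:(312,193),50:(450,138),42:(587,91)}
d={42:(150,102),50:(239,175),26:(325,275),34:(445,364)}
h={50:.068,42:.064,34:.060,26:.056}
for k in s:
    a=f(*s[k],5,170,220);b=f(*d[k],4,290,220)
    print(k,tri(ray(S,*a),ray(D,*b)),"z exp",h[k]+.006,atz(S,*a,h[k]+.006)[:2],atz(D,*b,h[k]+.006)[:2])
print("rack scene z=.02")
for n,u,v in [("farL",635,75),("farR",687,168),("34L",517,105),("34R",558,192),("23L",395,138),("23R",435,225),("hL",147,203),("hR",188,306)]:
    print(n,atz(S,*f(u,v,5,300,160),.02)[:2])
print("side")
for n,u,v in [("farL",95,98),("farR",218,70),("34L",150,163),("34R",268,130),("23L",203,235),("23R",325,203)]:
    print(n,atz(D,*f(u,v,5,185,165),.02)[:2])
E
```

```text
34 (array([ 0.5793, -0.3043,  0.0634]), np.float64(0.00014336741352833225)) z exp 0.066 [ 0.581 -0.304] [ 0.5774 -0.3061]
26 (array([ 0.5681, -0.2298,  0.0594]), np.float64(2.8186896498136524e-05)) z exp 0.062 [ 0.5698 -0.2296] [ 0.5663 -0.232 ]
50 (array([ 0.5646, -0.1602,  0.0693]), np.float64(0.00046780825047435784)) z exp 0.07400000000000001 [ 0.5675 -0.16  ] [ 0.5613 -0.1651]
42 (array([ 0.5569, -0.0898,  0.0677]), np.float64(0.0011068307031088952)) z exp 0.07 [ 0.5588 -0.0904] [ 0.5551 -0.0917]
rack scene z=.02
farL [0.439 0.343]
farR [0.5095 0.3419]
34L [0.439  0.2713]
34R [0.5033 0.2683]
23L [0.4404 0.1979]
23R [0.5038 0.1964]
hL [0.4417 0.0535]
hR [0.5139 0.0532]
side
farL [0.4342 0.3376]
farR [0.5021 0.3369]
34L [0.438  0.2634]
34R [0.5027 0.2669]
23L [0.4385 0.1897]
23R [0.5017 0.1897]
```

The sizes confirm the tray order along +y as 34, 26, 50, 42. The handle is beyond the low-y end of the rack, so the targets are x≈0.471 with y≈0.087 (50), 0.159 (42), 0.231 (34) and 0.303 (26). Tool x is world −y, tool y is down and tool z is world +x. I'll start with the 50.

send_rows([
  [[0.03,0.02,0.01,0],[0.06,0.05,0.02,0],[0.095,0.08,0.03,0],[0.13,0.1,0.04,0],[0.155,0.115,0.04,0],[0.162,0.12,0.04,0],[0.162,0.12,0.04,0],[0.162,0.12,0.04,0]],
], gripper=1, grip_force=25)

```text
time: 0.95
tool_pos: [0.5648, -0.1611, 0.1317]
tool_rot: [-1.571, 0.0, -1.57]
contact_force: [0.9, 0.8, 0.1]
opening: 0.0919
```

```bash
cat > w.py <<'E'
import sys
from cell import sensors, read_camera
import cv2,numpy as np
n,cam=sys.argv[1:3]
c=read_camera(cam); cv2.imwrite(f"pics/{n}.png",c["frame"][:,:,::-1]); np.savez(f"pics/{n}.npz",**c)
E
python3 w.py w1 wrist
python3 - <<'E'
from h import *
c=load("w1")
for p in [(.5645,-.1625,.074),(.557,-.091,.07)]: print(proj(c,p))
E
```

```text
[317.98249706 280.56923138]
[304.8929594  163.00694869]
```

View pics/w1.png

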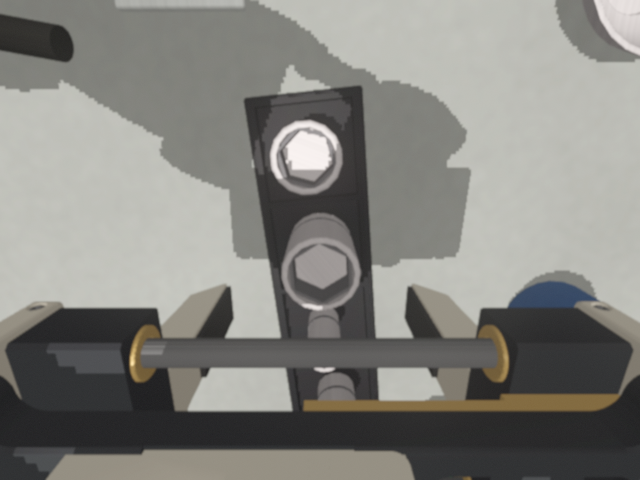

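The wrist view shows the 50's mouth at (321,270) and the 42's at (306,156), a few mm from the predictions. I'll combine all three cameras.

Run:
```python
from h import *
from scipy.optimize import least_squares
np.set_printoptions(precision=4,suppress=True)
S=load("scene0");D=load("side0");W=load("w1")
f=lambda u,v,k,ox,oy:((u+.5)/k-.5+ox,(v+.5)/k-.5+oy)
print("wrist only",atz(W,321,270,.074),atz(W,306,156,.07))
for k,s,d,w in [(50,(450,138),(239,175),(321,270)),(42,(587,91),(150,102),(306,156))]:
    O=[(S,f(*s,5,170,220)),(D,f(*d,4,290,220)),(W,w)]
    z={50:.074,42:.07}[k]
    r=least_squares(lambda p:np.r_[np.concatenate([proj(c,p)-np.array(m) for c,m in O]),(p[2]-z)/.0005],[.56,-.15,.07]); print(k,r.x,r.fun)
```

```text
wrist only [ 0.5664 -0.1553  0.074 ] [ 0.5577 -0.0871  0.07  ]
50 [ 0.5663 -0.1563  0.0735] [ 1.4342 -0.7057 -0.2763 -3.1459 -0.1554  1.1152 -1.0126]
42 [ 0.5576 -0.0874  0.0698] [ 1.0954 -0.6654 -0.0063 -1.4122 -0.0497  0.4865 -0.3615]
```

send_rows([
  [[-0.005,0.015,0.0015,0],[-0.005,0.035,0.0015,0],[-0.005,0.055,0.0015,0],[-0.005,0.07,0.0015,0],[-0.005,0.078,0.0015,0],[-0.005,0.082,0.0015,0],[-0.005,0.082,0.0015,0]],
])

```text
time: 1.7
tool_pos: [0.5667, -0.1554, 0.0504]
tool_rot: [-1.57, -0.0, -1.569]
contact_force: [-0.8, 0.3, -0.1]
opening: 0.0918
```

send_rows([
  [[0,0,0,0],[0,0,0,0],[0,0,0,0],[0,0,0,0],[0,0,0,0],[0,0,0,0],[0,0,0,0],[0,0,0,0]],
], gripper=0, grip_force=25)

```text
time: 2.5
tool_pos: [0.5665, -0.1554, 0.0505]
tool_rot: [-1.571, -0.0, -1.569]
contact_force: [-0.9, 0.7, 1.2]
opening: 0.0483
```

send_rows([
  [[0,-0.005,0,0],[0,-0.015,0,0],[0,-0.035,0,0],[0,-0.06,0,0],[0,-0.08,0,0],[0,-0.09,0,0],[0,-0.092,0,0],[0,-0.092,0,0]],
])

```text
time: 3.3
tool_pos: [0.5663, -0.1553, 0.1422]
tool_rot: [-1.571, 0.0, -1.569]
contact_force: [0.3, 0.7, -4.3]
opening: 0.0481
```

```bash
python3 w.py s2 side
```

```text
(no output)
```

View pics/s2.png

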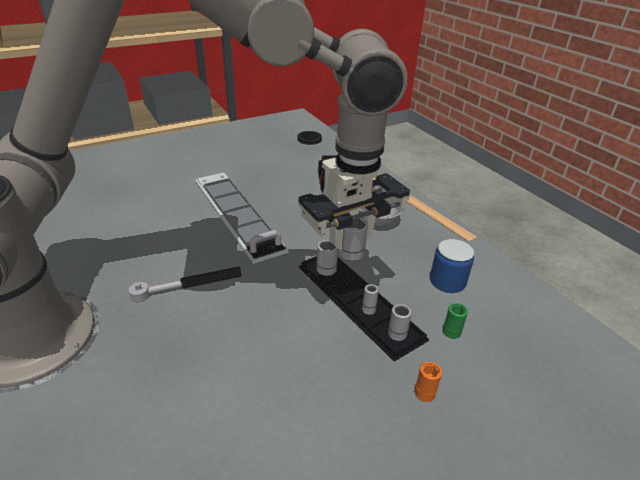

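send_rows([
  [[-0.01,0,-0.004,0],[-0.03,0,-0.012,0],[-0.06,0,-0.024,0],[-0.09,0,-0.036,0],[-0.12,0,-0.048,0],[-0.145,0,-0.058,0],[-0.155,0,-0.06,0],[-0.155,0,-0.06,0]],
])

```text
time: 4.15
tool_pos: [0.505, 0.0012, 0.1414]
tool_rot: [-1.573, 0.001, -1.567]
contact_force: [0.8, -0.4, -3.2]
opening: 0.0482
```

```bash
python3 w.py w3 wrist; python3 -c "
from h import *
c=load('w3')
for y in (.087,.159,.231,.303): print(proj(c,(.471,y,.012)),[proj(c,(.471+a*.034,y+b*.034,.02)).round() for a in(-1,1) for b in (-1,1)])"
```

```text
[273.97660667 133.93897661] [array([229., 181.]), array([222.,  82.]), array([319., 181.]), array([320.,  83.])]
[270.05323847  22.99274639] [array([221.,  76.]), array([212., -44.]), array([320.,  76.]), array([320., -43.])]
[ 265.27467133 -112.13706633] [array([211., -52.]), array([ 200., -200.]), array([320., -51.]), array([ 321., -200.])]
[ 259.32708362 -280.32480756] [array([ 199., -210.]), array([ 184., -399.]), array([ 321., -209.]), array([ 322., -398.])]
```

View pics/w3.png

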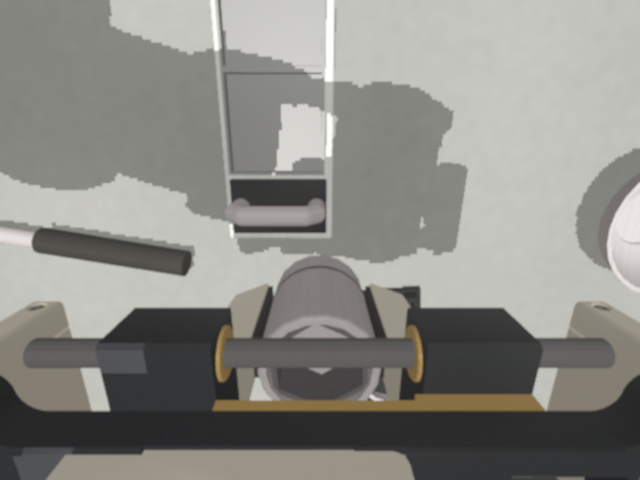

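```bash
python3 -c "
from h import *
import cv2
c=load('w3')
P=[(231,174),(326,174),(223,72),(326,72)]
q=np.array([atz(c,*p,.02) for p in P]);print(q.round(4),q.mean(0))
a=c['frame'][40:250,180:360,::-1];cv2.imwrite('pics/c5.png',cv2.resize(a,None,fx=3,fy=2.8))"
```

```text
[[0.4386 0.0581 0.02  ]
 [0.5102 0.0585 0.02  ]
 [0.4384 0.1274 0.02  ]
 [0.5094 0.1277 0.02  ]] [0.47413816 0.09294155 0.02      ]
```

View pics/c5.png

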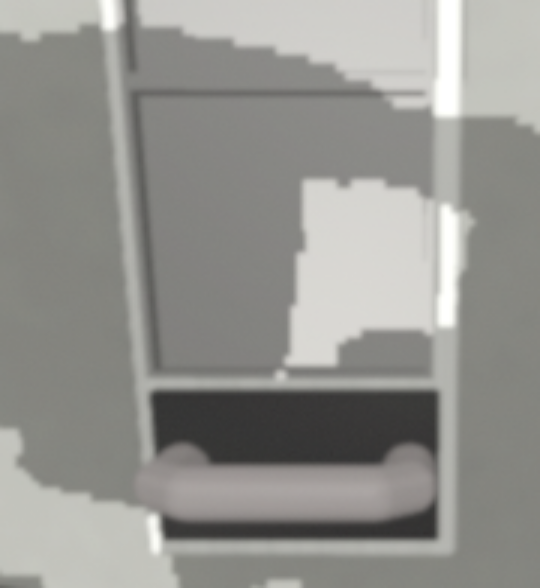

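The enlarged crop shows pocket 1's interior at x 232–325, y 73–174 and the handle just below it. Its centre is about (0.473, 0.092), so the others are at y 0.164, 0.236 and 0.308.

send_rows([
  [[-0.02,0,-0.008,0],[-0.05,0,-0.018,0],[-0.075,0,-0.026,0],[-0.088,0,-0.031,0],[-0.091,0.01,-0.032,0],[-0.091,0.03,-0.032,0],[-0.091,0.045,-0.032,0],[-0.091,0.045,-0.032,0]],
])

```text
time: 5.0
tool_pos: [0.4725, 0.0898, 0.0943]
tool_rot: [-1.577, -0.0, -1.569]
contact_force: [0.5, 0.2, -3.8]
opening: 0.0481
```

```bash
python3 w.py w4 wrist; python3 w.py s4 side
```

```text
(no output)
```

View pics/s4.png

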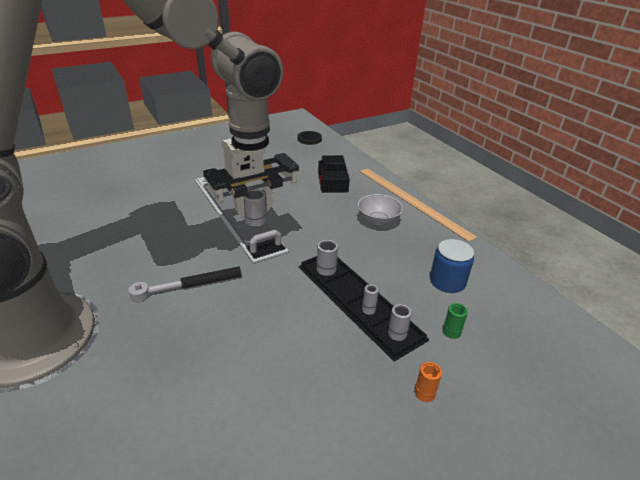

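View pics/w4.png

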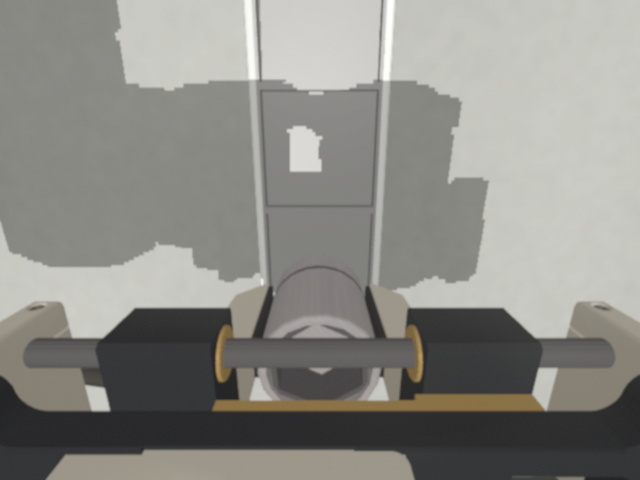

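The wrist view shows dividers at (319,207) and (320,90), with the pocket side walls at columns 265–375. The side view shows the socket held upright above the pocket next to the handle.

```bash
python3 -c "
from h import *
c=load('w4')
for p in [(266,207),(374,207),(262,90),(380,90)]: print(atz(c,*p,.02).round(4))"
```

```text
[0.4388 0.1315 0.02  ]
[0.5072 0.1318 0.02  ]
[0.4397 0.1993 0.02  ]
[0.5069 0.1995 0.02  ]
```

send_rows([
  [[-0.004,0.008,0,0],[-0.004,0.018,0,0],[-0.004,0.026,0,0],[-0.004,0.032,0,0],[-0.004,0.035,0,0],[-0.004,0.036,0,0],[-0.004,0.037,0,0],[-0.004,0.0375,0,0]],
])

```text
time: 5.9
tool_pos: [0.4739, 0.0941, 0.0589]
tool_rot: [-1.572, 0.0, -1.569]
contact_force: [-0.4, 0.2, -3.8]
opening: 0.0483
```

send_rows([
  [[0,0.0003,0,0],[0,0.0006,0,0],[0,0.001,0,0],[0,0.0013,0,0],[0,0.0013,0,0]],
])

```text
time: 6.4
tool_pos: [0.4738, 0.0941, 0.0576]
tool_rot: [-1.573, 0.0, -1.569]
contact_force: [-0.6, -0.8, -4.7]
opening: 0.0479
```

Still carrying the weight, so there is about 1 mm to go.

send_rows([
  [[0,0.0006,0,0],[0,0.0012,0,0],[0,0.0018,0,0],[0,0.0022,0,0],[0,0.0022,0,0]],
])

```text
time: 6.9
tool_pos: [0.4738, 0.0942, 0.0564]
tool_rot: [-1.572, 0.0, -1.568]
contact_force: [-3.6, -0.3, 8.9]
opening: 0.0481
```

Contact with the floor at the expected height (8.9 N up), so I'll release and rise.

send_rows([
  [[0,0,0,0],[0,0,0,0],[0,0,0,0],[0,0,0,0],[0,0,0,0],[0,0,0,0],[0,0,0,0],[0,0,0,0]],
], gripper=1)

```text
time: 7.7
tool_pos: [0.4739, 0.0942, 0.0564]
tool_rot: [-1.572, 0.0, -1.569]
contact_force: [-0.4, 1.1, 0.2]
opening: 0.0916
```

send_rows([
  [[0,-0.005,0,0],[0,-0.02,0,0],[0,-0.045,0,0],[0,-0.075,0,0],[0.02,-0.085,0.01,0],[0.05,-0.085,0.02,0],[0.09,-0.085,0.04,0],[0.13,-0.085,0.06,0]],
])

```text
time: 8.5
tool_pos: [0.5348, -0.0368, 0.1421]
tool_rot: [-1.571, -0.0, -1.567]
contact_force: [0.3, 0.2, -0.2]
opening: 0.0919
```

send_rows([
  [[0.02,0.005,0.01,0],[0.04,0.01,0.018,0],[0.05,0.02,0.0225,0],[0.05,0.03,0.0225,0],[0.05,0.05,0.0225,0],[0.05,0.075,0.0225,0],[0.05,0.088,0.0225,0],[0.05,0.092,0.0225,0]],
])

```text
time: 9.3
tool_pos: [0.5561, -0.0855, 0.0484]
tool_rot: [-1.575, 0.001, -1.566]
contact_force: [-0.9, 0.5, 0.5]
opening: 0.0919
```

send_rows([
  [[0,0,0,0],[0,0,0,0],[0,0,0,0],[0,0,0,0],[0,0,0,0],[0,0,0,0],[0,0,0,0],[0,0,0,0]],
], gripper=0)

```text
time: 10.1
tool_pos: [0.5563, -0.0856, 0.0486]
tool_rot: [-1.574, 0.001, -1.566]
contact_force: [0.3, -0.7, 0.6]
opening: 0.0408
```

send_rows([
  [[0,-0.005,0,0],[0,-0.015,0,0],[0,-0.035,0,0],[0,-0.06,0,0],[0,-0.08,0,0],[0,-0.092,0,0],[0,-0.096,0,0],[0,-0.096,0,0]],
])

```text
time: 10.9
tool_pos: [0.5566, -0.0857, 0.1448]
tool_rot: [-1.574, 0.001, -1.567]
contact_force: [1.0, 1.7, -2.3]
opening: 0.0411
```

send_rows([
  [[-0.01,0,-0.003,0],[-0.035,0,-0.012,0],[-0.07,0,-0.024,0],[-0.105,0,-0.036,0],[-0.14,0,-0.048,0],[-0.175,0,-0.06,0],[-0.205,0,-0.07,0],[-0.225,0,-0.077,0]],
])

```text
time: 11.7
tool_pos: [0.4765, 0.1414, 0.1442]
tool_rot: [-1.576, 0.001, -1.565]
contact_force: [0.7, 0.5, -1.2]
opening: 0.0409
```

send_rows([
  [[-0.01,0,-0.004,0],[-0.02,0,-0.005,0],[-0.024,0,-0.006,0],[-0.025,0,-0.006,0]],
])

```text
time: 12.1
tool_pos: [0.4705, 0.1663, 0.1441]
tool_rot: [-1.577, 0.001, -1.565]
contact_force: [-0.3, 0.3, -2.0]
opening: 0.0411
```

```bash
python3 w.py w5 wrist; python3 w.py s5 side
```

```text
(no output)
```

View pics/s5.png

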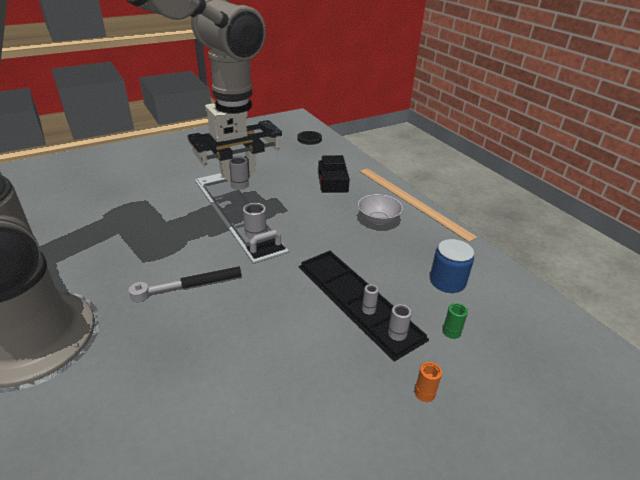

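View pics/w5.png

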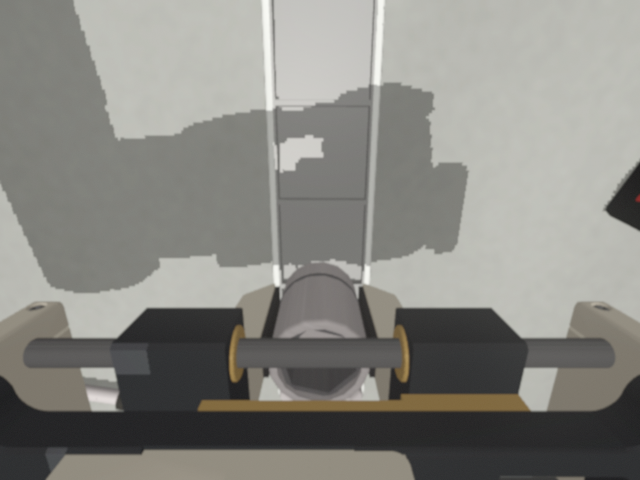

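The 50 stands upright at (255,217) in the side view. In the wrist view the dividers are at rows 281, 199 and 104. I'll check the positions.

```bash
python3 -c "
from h import *
c=load('w5')
for p in [(281,281),(364,281),(278,199),(367,199),(275,104),(372,104)]: print(atz(c,*p,.02).round(4))"
```

```text
[0.4383 0.1339 0.02  ]
[0.5084 0.1345 0.02  ]
[0.438  0.2038 0.02  ]
[0.5074 0.2043 0.02  ]
[0.438  0.2724 0.02  ]
[0.5074 0.2728 0.02  ]
```

send_rows([
  [[0,0.015,0.0025,0],[0,0.035,0.0025,0],[0,0.055,0.0025,0],[0,0.07,0.0025,0],[0,0.08,0.0025,0],[0,0.085,0.0025,0],[0,0.087,0.0025,0],[0,0.0875,0.0025,0]],
])

```text
time: 13.0
tool_pos: [0.4731, 0.1658, 0.057]
tool_rot: [-1.576, 0.001, -1.566]
contact_force: [-0.1, -0.1, -2.4]
opening: 0.0411
```

send_rows([
  [[0,0.0005,0,0],[0,0.001,0,0],[0,0.0015,0,0],[0,0.002,0,0],[0,0.002,0,0]],
])

```text
time: 13.5
tool_pos: [0.473, 0.1659, 0.055]
tool_rot: [-1.576, 0.001, -1.566]
contact_force: [-0.4, 0.1, -2.5]
opening: 0.041
```

send_rows([
  [[0,0.0006,0,0],[0,0.0012,0,0],[0,0.0016,0,0],[0,0.0016,0,0]],
])

```text
time: 13.9
tool_pos: [0.4731, 0.1659, 0.0545]
tool_rot: [-1.575, 0.001, -1.566]
contact_force: [-4.3, -1.0, 10.9]
opening: 0.0413
```

send_rows([
  [[0,0,0,0],[0,0,0,0],[0,0,0,0],[0,0,0,0],[0,0,0,0],[0,0,0,0],[0,0,0,0],[0,0,0,0]],
], gripper=1)

```text
time: 14.7
tool_pos: [0.4731, 0.1659, 0.0545]
tool_rot: [-1.575, 0.001, -1.566]
contact_force: [0.8, 0.3, -0.4]
opening: 0.0912
```

send_rows([
  [[0,-0.005,0,0],[0,-0.02,0,0],[0,-0.045,0,0],[0,-0.08,0,0],[0.03,-0.1,0.007,0],[0.07,-0.1,0.015,0],[0.115,-0.1,0.025,0],[0.16,-0.1,0.035,0]],
])

```text
time: 15.5
tool_pos: [0.5096, 0.0046, 0.155]
tool_rot: [-1.574, 0.001, -1.565]
contact_force: [0.5, 0.6, -0.6]
opening: 0.0921
```

send_rows([
  [[0.045,0,0.01,0],[0.09,0,0.02,0],[0.135,0,0.03,0],[0.18,0,0.04,0],[0.225,0,0.05,0],[0.27,0,0.06,0],[0.3,0,0.068,0],[0.306,0,0.07,0]],
])

```text
time: 16.3
tool_pos: [0.5814, -0.3047, 0.1544]
tool_rot: [-1.573, -0.0, -1.568]
contact_force: [-0.1, 0.5, -0.4]
opening: 0.092
```

```bash
python3 w.py w6 wrist; python3 w.py s6 side
```

```text
(no output)
```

View pics/w6.png

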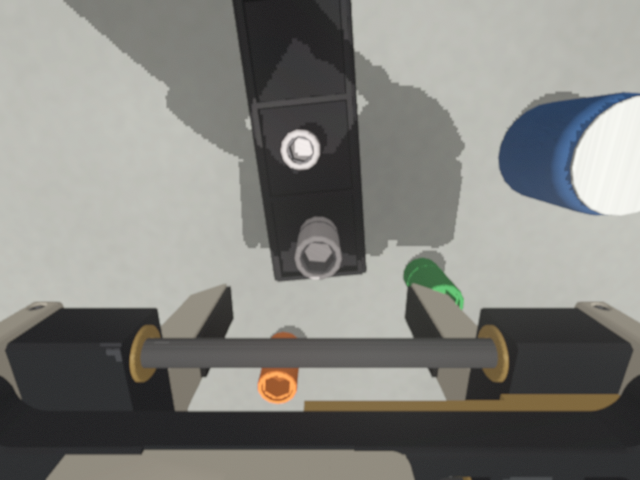

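View pics/s6.png

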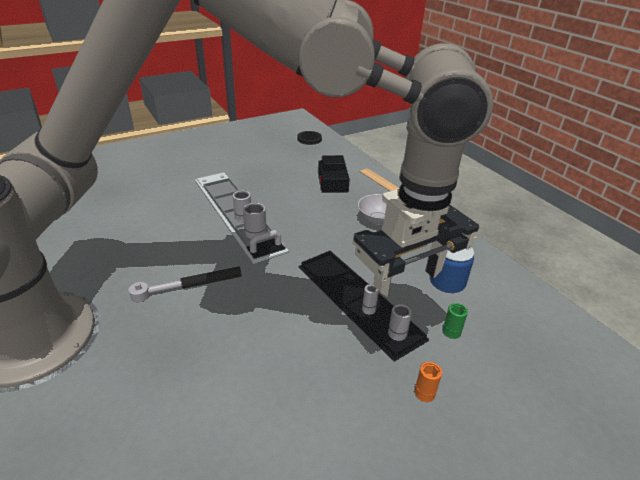

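The wrist view shows the steel 34 at (319,255), the 26 at (301,150), green at (440,285) and orange at (280,380). The 42 and 50 are upright in the rack. I need clearances to the green socket and the blue can (620,155).

```bash
python3 -c "
from h import *
c=load('w6');S=load('scene0');D=load('side0')
print('34',atz(c,319,254,.066),'26',atz(c,301,149.5,.062))
print('green',atz(c,449,296,.06)[:2],atz(c,425,274,0)[:2],tri(ray(S,192,312),ray(D,456.5,310)))
print('orange',tri(ray(S,152,272),ray(D,430.5,370)))
print('can top l/r',tri(ray(S,247.5,330),ray(D,455,250)))
"
```

```text
34 [ 0.58164451 -0.2996617   0.066     ] 26 [ 0.56963974 -0.22860388  0.062     ]
green [ 0.68025629 -0.33529176] [ 0.6809412  -0.34325742] (array([ 0.675646  , -0.34189011,  0.05366668]), np.float64(2.958419039801071e-05))
orange (array([ 0.54630827, -0.41980999,  0.05513497]), np.float64(0.004773634638645199))
can top l/r (array([ 0.76688145, -0.23078515,  0.07924908]), np.float64(0.001503652794111964))
```

Clearances are fine: the green edge is at x≈0.661 against open finger backs at 0.647, and the body passes about 29 mm above the green socket. Picking the 34.

send_rows([
  [[-0.005,0.015,0,0],[-0.005,0.035,0,0],[-0.005,0.06,0,0],[-0.005,0.08,0,0],[-0.005,0.095,0,0],[-0.005,0.103,0,0],[-0.005,0.105,0,0],[-0.005,0.105,0,0]],
])

```text
time: 17.2
tool_pos: [0.5811, -0.2963, 0.0497]
tool_rot: [-1.574, 0.001, -1.566]
contact_force: [0.0, 0.5, -0.8]
opening: 0.0916
```

send_rows([
  [[0,0,0,0],[0,0,0,0],[0,0,0,0],[0,0,0,0],[0,0,0,0],[0,0,0,0],[0,0,0,0],[0,0,0,0]],
], gripper=0)

```text
time: 18.0
tool_pos: [0.581, -0.2963, 0.0497]
tool_rot: [-1.574, 0.001, -1.566]
contact_force: [-0.8, 0.2, 0.4]
opening: 0.0331
```

send_rows([
  [[0,0,0,0],[0,-0.005,0,0],[0,-0.02,0,0],[0,-0.045,0,0],[0,-0.07,0,0],[0,-0.088,0,0],[0,-0.096,0,0],[0,-0.096,0,0]],
])

```text
time: 18.8
tool_pos: [0.5818, -0.2967, 0.1475]
tool_rot: [-1.571, -0.0, -1.566]
contact_force: [0.7, -0.7, -1.9]
opening: 0.033
```

send_rows([
  [[-0.01,0,-0.002,0],[-0.03,0,-0.006,0],[-0.065,0,-0.013,0],[-0.105,0,-0.021,0],[-0.145,0,-0.029,0],[-0.185,0,-0.037,0],[-0.225,0,-0.045,0],[-0.265,0,-0.053,0]],
])

```text
time: 19.6
tool_pos: [0.5259, -0.0297, 0.1464]
tool_rot: [-1.574, 0.0, -1.566]
contact_force: [0.1, 0.5, -2.5]
opening: 0.0332
```

send_rows([
  [[-0.04,0,-0.008,0],[-0.08,0,-0.016,0],[-0.12,0,-0.024,0],[-0.16,0,-0.033,0],[-0.2,0,-0.041,0],[-0.235,0,-0.049,0],[-0.255,0,-0.054,0],[-0.265,0,-0.056,0]],
])

```text
time: 20.4
tool_pos: [0.4666, 0.2368, 0.1457]
tool_rot: [-1.576, -0.0, -1.563]
contact_force: [0.6, 0.2, -1.7]
opening: 0.033
```

```bash
python3 w.py w7 wrist; python3 w.py s7 side
```

```text
(no output)
```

View pics/w7.png

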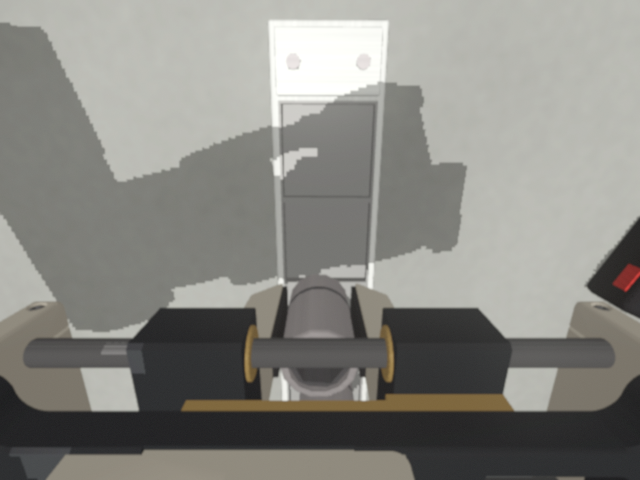

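View pics/s7.png

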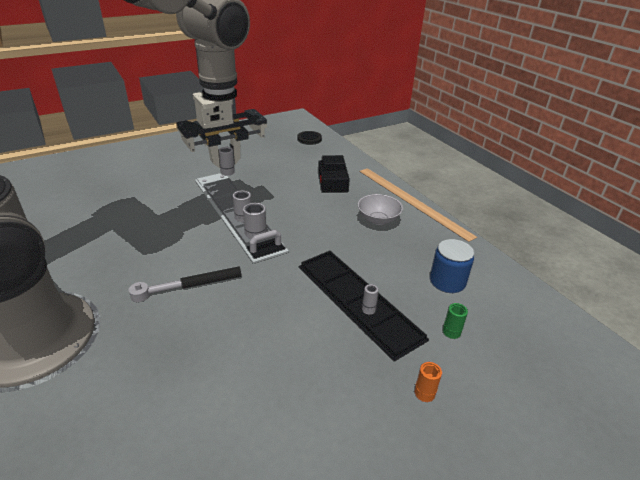

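The wrist view shows dividers at rows 279 (2/3) and 196 (3/4), and the end wall at row 99. Checking.

```bash
python3 -c "
from h import *
c=load('w7')
for p in [(286,279),(370,279),(282,196),(373,196),(279,99),(378,99)]: print(atz(c,*p,.02).round(4))"
```

```text
[0.4387 0.2054 0.02  ]
[0.5099 0.2062 0.02  ]
[0.4372 0.2763 0.02  ]
[0.5083 0.2769 0.02  ]
[0.4368 0.3462 0.02  ]
[0.5078 0.3468 0.02  ]
```

send_rows([
  [[-0.007,0.015,0.006,0],[-0.007,0.035,0.006,0],[-0.007,0.055,0.006,0],[-0.007,0.072,0.006,0],[-0.007,0.082,0.006,0],[-0.007,0.086,0.006,0],[-0.007,0.088,0.006,0],[-0.007,0.088,0.006,0]],
])

```text
time: 21.3
tool_pos: [0.4735, 0.2427, 0.0583]
tool_rot: [-1.574, 0.0, -1.564]
contact_force: [0.5, 0.0, -1.3]
opening: 0.0329
```

send_rows([
  [[0,0.0005,0,0],[0,0.001,0,0],[0,0.0015,0,0],[0,0.002,0,0],[0,0.002,0,0]],
])

```text
time: 21.8
tool_pos: [0.4734, 0.2427, 0.0563]
tool_rot: [-1.574, 0.0, -1.564]
contact_force: [-0.3, 0.3, -1.8]
opening: 0.033
```

send_rows([
  [[0,0.0006,0,0],[0,0.0012,0,0],[0,0.0016,0,0],[0,0.0016,0,0]],
])

```text
time: 22.2
tool_pos: [0.4735, 0.2428, 0.0555]
tool_rot: [-1.574, 0.0, -1.564]
contact_force: [-2.5, 0.2, 6.4]
opening: 0.0332
```

send_rows([
  [[0,0,0,0],[0,0,0,0],[0,0,0,0],[0,0,0,0],[0,0,0,0],[0,0,0,0],[0,0,0,0],[0,0,0,0]],
], gripper=1)

```text
time: 23.0
tool_pos: [0.4735, 0.2428, 0.0555]
tool_rot: [-1.574, 0.0, -1.564]
contact_force: [1.0, 0.4, -0.3]
opening: 0.0904
```

send_rows([
  [[0,-0.005,0,0],[0,-0.02,0,0],[0,-0.045,0,0],[0,-0.08,0,0],[0.03,-0.1,0.006,0],[0.07,-0.1,0.014,0],[0.115,-0.1,0.023,0],[0.16,-0.1,0.032,0]],
])

```text
time: 23.8
tool_pos: [0.5071, 0.0817, 0.1562]
tool_rot: [-1.573, 0.0, -1.563]
contact_force: [0.6, 0.2, -1.0]
opening: 0.0912
```

send_rows([
  [[0.045,0,0.01,0],[0.09,0,0.02,0],[0.135,0,0.03,0],[0.18,0,0.04,0],[0.225,0,0.049,0],[0.27,0,0.058,0],[0.3,0,0.063,0],[0.31,0,0.064,0]],
])

```text
time: 24.6
tool_pos: [0.5736, -0.2312, 0.156]
tool_rot: [-1.572, -0.001, -1.566]
contact_force: [-0.1, 0.3, -0.0]
opening: 0.0921
```

```bash
python3 w.py w8 wrist; python3 w.py s8 side
```

```text
(no output)
```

View pics/w8.png

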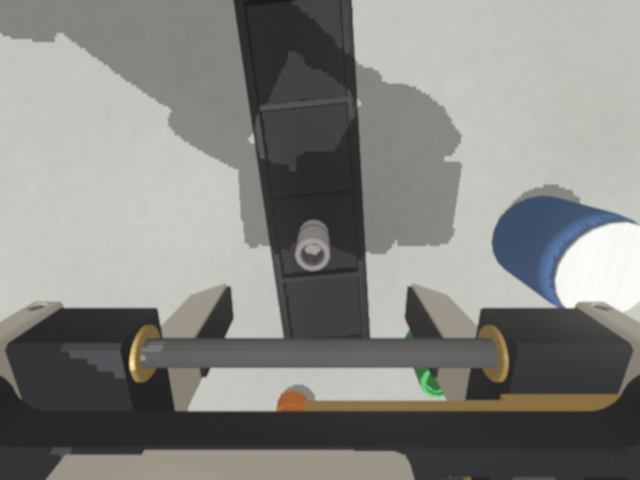

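View pics/s8.png

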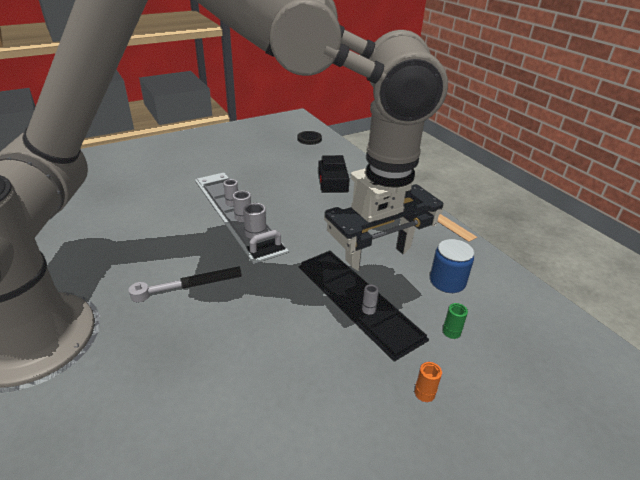

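Three sockets stand in order in the rack. The 26's mouth is at (313,254), which agrees with the earlier (0.570, −0.229).

send_rows([
  [[0,0.015,-0.004,0],[0,0.035,-0.004,0],[0,0.06,-0.004,0],[0,0.08,-0.004,0],[0,0.097,-0.004,0],[0,0.105,-0.004,0],[0,0.107,-0.004,0],[0,0.107,-0.004,0]],
])

```text
time: 25.5
tool_pos: [0.5694, -0.2282, 0.0494]
tool_rot: [-1.572, 0.0, -1.564]
contact_force: [0.8, 0.3, -0.3]
opening: 0.0919
```

send_rows([
  [[0,0,0,0],[0,0,0,0],[0,0,0,0],[0,0,0,0],[0,0,0,0],[0,0,0,0],[0,0,0,0],[0,0,0,0]],
], gripper=0)

```text
time: 26.3
tool_pos: [0.5694, -0.2282, 0.0494]
tool_rot: [-1.572, 0.0, -1.564]
contact_force: [0.1, 0.1, 0.9]
opening: 0.0326
```

send_rows([
  [[0,0,0,0],[0,-0.005,0,0],[0,-0.02,0,0],[0,-0.045,0,0],[0,-0.07,0,0],[0,-0.088,0,0],[0,-0.096,0,0],[0,-0.096,0,0]],
])

```text
time: 27.1
tool_pos: [0.57, -0.2284, 0.1465]
tool_rot: [-1.571, -0.001, -1.564]
contact_force: [0.7, 0.1, -1.9]
opening: 0.0251
```

The fingers were still closing when the lift began, so the grip height is uncertain. I'll check it before moving on.

```bash
python3 w.py s9 side; python3 -c "
import cv2
a=cv2.imread('pics/s9.png')[150:350,280:480];cv2.imwrite('pics/s9c.png',cv2.resize(a,None,fx=3,fy=3))
from h import *
c=load('s9');print(proj(c,(.570,-.2284,.103)),proj(c,(.57,-.2284,.159)))"
```

```text
[373.71262868 269.61841175] [377.06917968 244.84334459]
```

View pics/s9c.png

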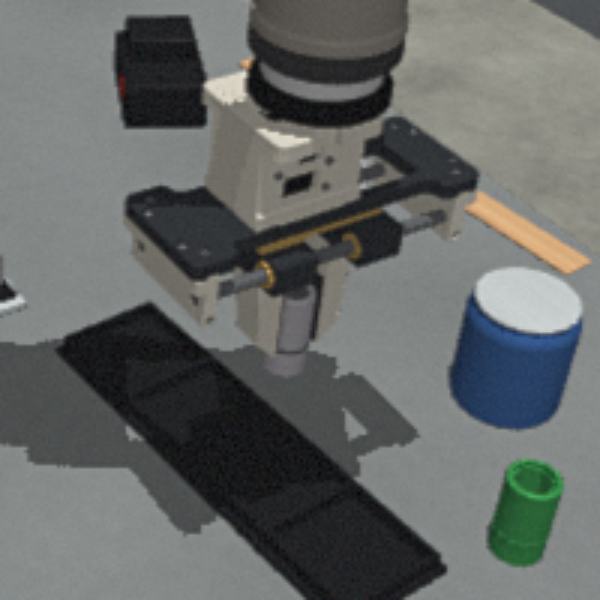

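The 26 is held upright with its underside at about (375,272), as expected for a normal grip height. Carrying it to pocket 4.

send_rows([
  [[-0.01,0,-0.002,0],[-0.03,0,-0.005,0],[-0.065,0,-0.011,0],[-0.105,0,-0.018,0],[-0.145,0,-0.025,0],[-0.185,0,-0.031,0],[-0.225,0,-0.038,0],[-0.265,0,-0.045,0]],
])

```text
time: 27.95
tool_pos: [0.521, 0.0387, 0.1443]
tool_rot: [-1.575, 0.001, -1.564]
contact_force: [-0.2, 0.2, -1.1]
opening: 0.0247
```

send_rows([
  [[-0.04,0,-0.007,0],[-0.08,0,-0.014,0],[-0.12,0,-0.021,0],[-0.16,0,-0.028,0],[-0.2,0,-0.034,0],[-0.24,0,-0.041,0],[-0.265,0,-0.046,0],[-0.272,0,-0.047,0]],
])

```text
time: 28.75
tool_pos: [0.4701, 0.3129, 0.1434]
tool_rot: [-1.577, 0.0, -1.561]
contact_force: [-0.1, -0.2, -1.0]
opening: 0.0247
```

```bash
python3 w.py w10 wrist; python3 w.py s10 side
```

```text
(no output)
```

View pics/w10.png

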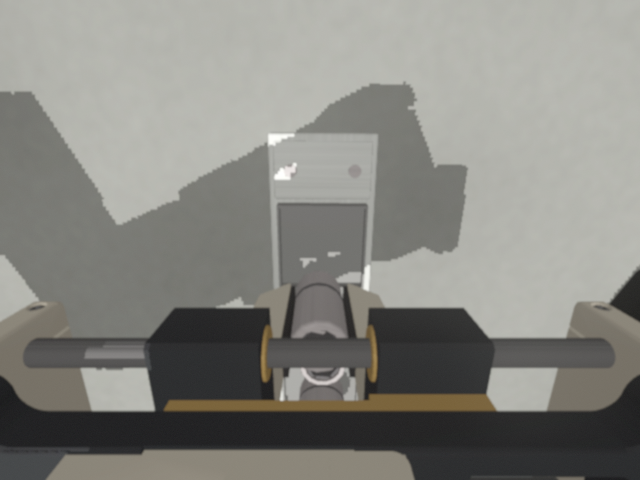

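View pics/s10.png

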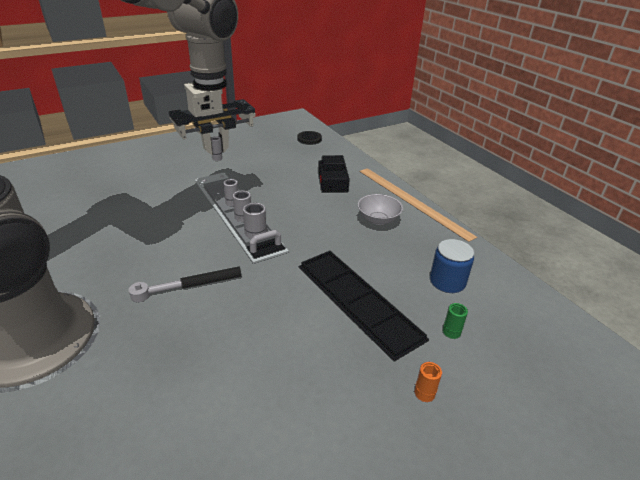

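send_rows([
  [[0,0.015,0.003,0],[0,0.035,0.003,0],[0,0.055,0.003,0],[0,0.07,0.003,0],[0,0.08,0.003,0],[0,0.084,0.003,0],[0,0.086,0.003,0],[0,0.086,0.003,0]],
])

```text
time: 29.65
tool_pos: [0.4739, 0.3108, 0.058]
tool_rot: [-1.576, -0.0, -1.562]
contact_force: [-0.5, -0.3, -0.4]
opening: 0.0252
```

send_rows([
  [[0,0.0005,0,0],[0,0.001,0,0],[0,0.0015,0,0],[0,0.002,0,0],[0,0.002,0,0]],
])

```text
time: 30.15
tool_pos: [0.4738, 0.3108, 0.056]
tool_rot: [-1.576, -0.0, -1.562]
contact_force: [-0.0, 0.5, -1.1]
opening: 0.0247
```

send_rows([
  [[0,0.0005,0,0],[0,0.001,0,0],[0,0.0014,0,0],[0,0.0014,0,0]],
])

```text
time: 30.55
tool_pos: [0.4739, 0.3109, 0.0552]
tool_rot: [-1.576, 0.0, -1.562]
contact_force: [-2.0, -0.5, 5.2]
opening: 0.0246
```

send_rows([
  [[0,0,0,0],[0,0,0,0],[0,0,0,0],[0,0,0,0],[0,0,0,0],[0,0,0,0],[0,0,0,0],[0,0,0,0]],
], gripper=1)

```text
time: 31.35
tool_pos: [0.4739, 0.3109, 0.0552]
tool_rot: [-1.576, 0.0, -1.562]
contact_force: [-0.2, -0.1, -0.0]
opening: 0.0841
```

send_rows([
  [[0,-0.005,0,0],[0,-0.02,0,0],[0,-0.045,0,0],[0,-0.08,0,0],[0.03,-0.12,0,0],[0.07,-0.14,0,0],[0.115,-0.15,0,0],[0.16,-0.15,0,0]],
])

```text
time: 32.15
tool_pos: [0.4766, 0.1498, 0.2075]
tool_rot: [-1.571, 0.001, -1.561]
contact_force: [0.9, -0.3, -0.8]
opening: 0.0915
```

send_rows([
  [[0.045,0,0.01,0],[0.09,0,0.02,0],[0.135,0,0.03,0],[0.17,0,0.04,0],[0.19,0,0.05,0],[0.2,0,0.05,0],[0.2,0,0.05,0],[0.2,0,0.05,0]],
])

```text
time: 32.95
tool_pos: [0.528, -0.0488, 0.2074]
tool_rot: [-1.572, 0.001, -1.561]
contact_force: [0.1, 0.1, -0.1]
opening: 0.0916
```

```bash
python3 w.py w11 wrist; python3 w.py s11 side;python3 w.py sc11 scene; python3 -c "
import cv2,numpy as np
a=cv2.imread('pics/s11.png')[140:275,180:300];b=cv2.imread('pics/sc11.png')[140:240,300:460]
cv2.imwrite('pics/s11c.png',cv2.resize(a,None,fx=4,fy=4));cv2.imwrite('pics/sc11c.png',cv2.resize(b,None,fx=5,fy=5))
from cell import sensors
o=sensors.observe();print(o['time'],o['tool_pos'],o['contact_force'],o['opening'])"
```

```text
33.1 [ 0.52827784 -0.04847235  0.20750968] [-0.41195577  0.60491789 -0.38846694] 0.09169308124533211
```

View pics/w11.png

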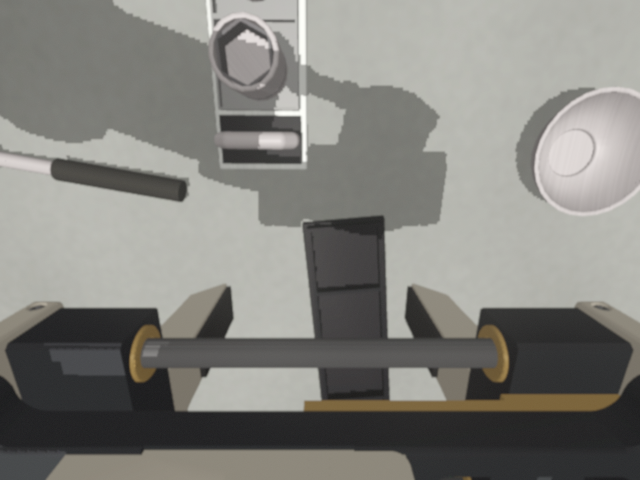

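View pics/s11c.png

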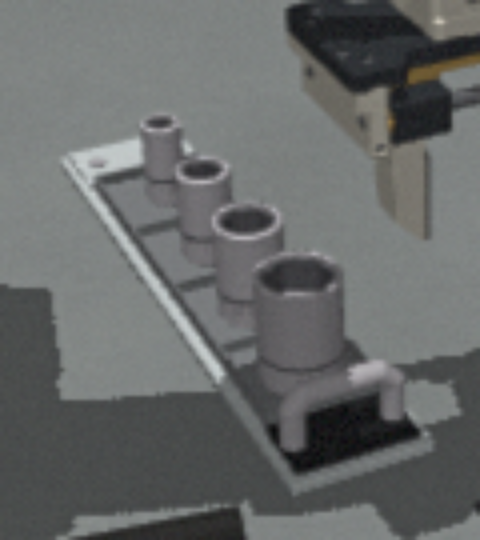

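View pics/sc11c.png

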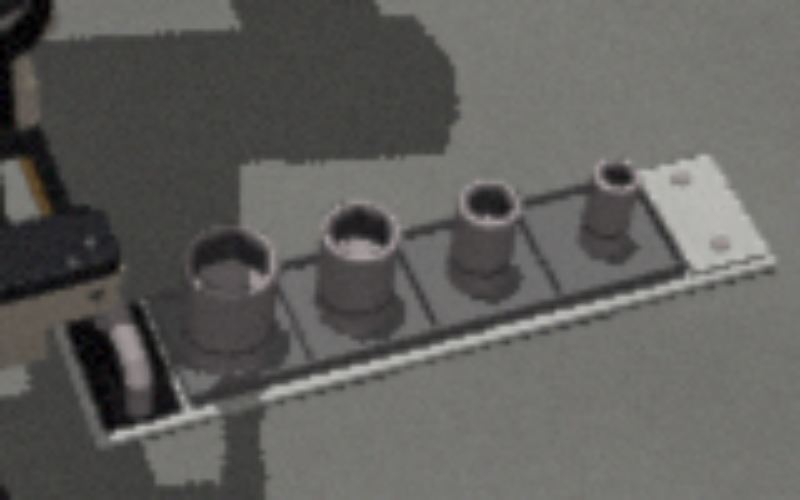

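All four stand upright inside their own compartments, largest next to the handle, with the gripper clear. Handing in.

```bash
python3 -c "
from cell import hand_in; print(hand_in())"
```

```text
the job is handed in; nothing more can be done
None
```

I moved the four steel sockets from the tray into the rack in the order 50, 42, 34, 26 mm, starting from the handle end. I handed the job in at about 33 s of the 106 s allowed; `hand_in()` gives no verdict.

**Placing:** I lowered each socket until the wrist force showed floor contact (5–11 N) at the height I expected, then opened the fingers. None was dropped.

**Last checks:** The side and scene crops show all four upright, each inside its own compartment. The gripper was open and clear, with wrist force under 1 N. I judged tilt and flatness from the pictures and contact heights, not by a separate measurement.

**Disagreements along the way:**
- **Camera offset:** The first scene and side estimates were 3–6 mm off the close wrist view. I used the wrist values.
- **Early lift on the 26:** The fingers were still closing when its lift began. A side view then showed it held upright at the normal height.

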